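Sort the washed gearbox parts into their kit boards

ROBOT

A 6-joint arm with a two-finger parallel gripper is mounted at the origin on the work surface; the furniture and walls round the work are solid. World frame = base frame: x ahead of the robot, y to its left, z up, the work surface at z = 0. Lengths are in mm, angles in rad, forces in N, time in s.
With the tool pointing down it reaches from about 250 to 775 mm from the base axis. Payload 4 kg.
Tool frame: the origin (TCP) lies midway between the tips of the shut fingers; the grasp point (between the pads) lies 19 mm behind it; z points along the fingers, y is the direction in which the jaws open and shut (so a half turn about z gives the same grasp; the last joint's range is limited). The gripper opens to 85 mm and grips with 20 to 120 N. Pads are 22 mm wide; open, the fingers measure 114 mm over their backs; the gripper's body (76 mm by 85 mm) begins 54 mm behind the grasp point. The pads swing forward as they close: fully open they stand 13 mm farther back than shut.
Start: joints at [-1.241, 0.087, 1.371, -0, 1.684, -0.103], TCP at [230.677, -499.305, 231.341] pointing down, gripper open.
Joint ranges: [-3.1, 3.1], [-0.76, 2.03], [0.27, 2.55], [-1.08, 4.22], [0.17, 2.65], [-2.57, 2.57]. Speed limits (rad/s): [2.79, 2.79, 3.14, 3.14, 3.14, 3.14].

INTERFACE

Orientations are given as [roll, pitch, yaw] about the fixed x, y, z axes, in that order (R = Rz(yaw) Ry(pitch) Rx(roll)).
In Python, from station import env gives the robot as it stands. Calls block until the motion is done:
- env.move_pose(position, orientation): joint-space move of the TCP to a pose.
- env.movel(position, frame=None, speed=150, threshold=None): straight line of the TCP; frame=None keeps the orientation; speed is the mean speed in mm/s. With threshold (N) it stops when the force on the tool has changed by that much, and returns True; else False.
- env.move_joints(angles): joint-space move.
- env.move_gripper(opening, f_grip=None): opening from 0.0 (shut) to 1.0 (fully open); f_grip is the grip in N (None keeps the last); returns when the fingers have stopped.
- env.hold(seconds).
- env.solve_ik(position, orientation): joint angles nearest the present ones, or None.
- env.capture(name): name is "side" or "top" or "wrist"; returns (picture, depth): 400x640x3 uint8, blue, green, red; 400x640 float32, mm along the optical axis (not along the pixel's ray), 0 where there is no reading.
- env.camera_info(name): a dict with "vertical_fov" (degrees; the focal length in pixels is half the picture's height over the tangent of half this angle, whatever the lens; pixels are square), "cx", "cy" (the principal point, pixels), "extrinsics" (4x4, takes a point from world to camera coordinates). Camera axes: x right, y up, looking along -z (the intrinsics and any distortion apply to the point x, -y, -z); pixel columns grow to the right and rows downward; lengths in mm; the calibration is good to about 2 mm. The wrist camera is an equidistant fisheye: a pixel r from the principal point sees the ray r / f radians off the axis. A picture is of the moment at which its call begins: read the wrist's pose just before it. camera_info takes no time and is no camera call; for the wrist camera it gives the pose at the moment of the call.
A pose or a line that the arm cannot do raises env.Unreachable and nothing moves.
- env.finish_job(): hands the job in, once; it reports no verdict.
Readings, each from a call of its own:
- env.current_time_s(): time.
- env.current_joint_pos(): joint angles.
- env.current_qd(): joint speeds.
- env.current_effort(): joint torques, N m.
- env.current_tool_pos(): TCP position.
- env.current_orientation(): TCP orientation.
- env.current_force(): force on the tool from outside, world axes, zero at the start.
- env.current_torque(): the same for the moment, N m.
- env.current_opening(): opening from 0.0 (shut) to 1.0 (fully open).
Only numpy, scipy, OpenCV 4.12 (cv2) and the standard library are available. Lean on these libraries where they do the work, as an engineer would, in place of code of your own. Each camera call takes 0.05 s, during which the arm holds its last target. There are 200 camera calls.

TASK

Five washed gearbox parts lie mixed on the grey assembly board; complete the rebuild kit by putting each one into the empty recess of the plywood board that already holds its own kind (planet gear, small bearing, large bearing, black shaft seal, upright sun gear shaft). Set each part down inside its recess, flat on the floor of it and the shaft standing upright; do not drop them from a height or throw them, and leave the grease tub and the spanner where they are.

Things in the scene. Friction and masses are not known exactly. Their poses are not given: they have to be found in the camera images.
- planet_gear_mid (a point): Loose planet gear: small straight-toothed steel gear wheel with a thin brass bush, 26 mm across the teeth, 16 mm thick, lying flat on the grey assembly board on its face, 45 g. The point is its centre, half-way up (8 mm above its underside); z points up along its axis. The assembly board under it is 18 mm thick. Grasp it across its outside.
- small_bearing_mid (a point): Loose small ball bearing: bright steel ring with a dark seal, 38 mm outside diameter, 10 mm thick, lying flat, 60 g. It is the smaller of the two loose bearings. The point is its centre, half-way up (5 mm above its underside); z points up along its axis. The assembly board under it is 18 mm thick. Grasp it across its outside.
- large_bearing_mid (a point): Loose large ball bearing: bright steel ring with a dark seal, 52 mm outside diameter, 12 mm thick, lying flat, 60 g. It is the larger of the two loose bearings. The point is its centre, half-way up (6 mm above its underside); z points up along its axis. The assembly board under it is 18 mm thick. Grasp it across its outside.
- oil_seal_mid (a point): Loose shaft seal: flat black rubber ring, 45 mm outside diameter, 8 mm thick, lying flat, 12 g; treat it as rigid. The point is its centre, half-way up (4 mm above its underside); z points up along its axis. The assembly board under it is 18 mm thick. Grasp it across its outside.
- sun_gear_shaft_mid (a point): Loose sun gear shaft: slim steel pin standing upright on its toothed end, 61 mm tall; the lower 22 mm is a gear 16 mm across, above it a plain round shaft 12 mm in diameter, 60 g. The point is its centre, half-way up (30.5 mm above its underside); z points up along its axis. The assembly board under it is 18 mm thick. Grasp it across its outside.
- gear_board_pocket (a point): Target for the planet gear: plywood board 120 x 100 mm, 15 high, with three 42 mm round recesses in a triangle; two hold planet gears (11 mm proud), one is empty. All fixed. Point: floor centre of the empty recess, 28 mm above the bench, 5 mm below the board's top; x, y along the sides as sized, z up; the filled ones are centred 42 mm along -y and 28 mm to either side along x: close the fingers along x there.
- small_bearing_board_pocket (a point): Target for the small bearing: plywood board 74 x 136 mm, 15 high, with two 54 mm round recesses; one holds a 38 mm bearing (5 mm proud), one is empty. All fixed. Point: floor centre of the empty recess, 28 mm above the bench, 5 mm below the board's top; x, y along the sides as sized, z up; the filled one is centred 62 mm along -y: close the fingers along x there.
- large_bearing_board_pocket (a point): Target for the large bearing: plywood board 88 x 160 mm, 15 high, with two 68 mm round recesses; one holds a 52 mm bearing (7 mm proud), one is empty. All fixed. Point: floor centre of the empty recess, 28 mm above the bench, 5 mm below the board's top; x, y along the sides as sized, z up; the filled one is centred 74 mm along +y: close the fingers along x there.
- seal_board_pocket (a point): Target for the oil seal: plywood board 80 x 148 mm, 15 high, with two 61 mm round recesses; one holds a black 45 mm shaft seal (3 mm proud), one is empty. All fixed. Point: floor centre of the empty recess, 28 mm above the bench, 5 mm below the board's top; x, y along the sides as sized, z up; the filled one is centred 68 mm along -y: close the fingers along x there.
- shaft_block_pocket (a point): Target for the sun gear shaft: plywood block 60 x 130 mm, 30 high, with two 32 mm round recesses; one holds an upright sun gear shaft (41 mm proud), one is empty. All fixed. Point: floor centre of the empty recess, 28 mm above the bench, 20 mm below the board's top; x, y along the sides as sized, z up; the filled one is centred 54 mm along +y: close the fingers along x there.
- grease_tub: Bystander: yellow grease tub with lid, 79 mm in diameter, 72 mm high; origin at the centre of its underside. Leave it where it is.
- spanner: Bystander: small flat open-ended spanner, 135 x 26 x 6 mm, lying on the assembly board; origin at the centre of its underside. Leave it where it is.

How it is judged:
By the outcome, as a careful person would: the job done as asked, in the order asked, and still so for the second after the job is handed in, with the robot touching nothing.
It also fails if it takes over 112 s, if anything falls off the work surface, if the arm or the gripper's body presses on something with over 40 N, if the wrist force passes 120 N, or if a joint passes its speed limit or range.

## Working session

There is one attempt and no reset: what is moved stays moved. The work goes in short steps, each a Python script; the robot and the scene stay as the last script left them, time stands still between calls to the robot, and variables do not carry over. Pictures are saved under pics/ and viewed, about 12 in all and at most 16, crops included, and the job is handed in when it is done.

```bash
ls; mkdir -p pics; python3 - <<'E'
from station import env
import cv2,numpy as np
for n in ["top","side","wrist"]:
    i=env.camera_info(n); print(n,{k:(np.round(v,3).tolist() if k=="extrinsics" else v) for k,v in i.items()})
    p,d=env.capture(n); cv2.imwrite(f"pics/{n}0.png",p); np.save(f"pics/{n}0.npy",d)
print(env.current_time_s(),env.current_orientation(),env.current_opening())
E
```

```text
pics
top {'vertical_fov': 42.04695877688443, 'cx': 323.5104960512859, 'cy': 209.68807142848542, 'extrinsics': [[-0.028, -1.0, 0.008, -3.947], [0.995, -0.027, 0.094, -548.214], [-0.094, 0.011, 0.996, -1662.345], [0.0, 0.0, 0.0, 1.0]]}
side {'vertical_fov': 53.35840972424964, 'cx': 314.55082582985466, 'cy': 199.8587645763633, 'extrinsics': [[-0.909, -0.416, -0.025, 491.847], [0.19, -0.466, 0.864, -172.625], [-0.372, 0.781, 0.503, -862.3], [0.0, 0.0, 0.0, 1.0]]}
wrist {'vertical_fov': 65.70646984690485, 'cx': 317.32365166686367, 'cy': 197.72933772041858, 'extrinsics': [[0.42, -0.908, -0.002, -547.299], [0.862, 0.4, -0.312, 40.618], [0.284, 0.129, 0.95, -380.996], [0.0, 0.0, 0.0, 1.0]]}
0.15 [-3.13987494e+00 -2.13300783e-04  4.32784826e-01] 1.0001695511901418
```

View pics/top0.png

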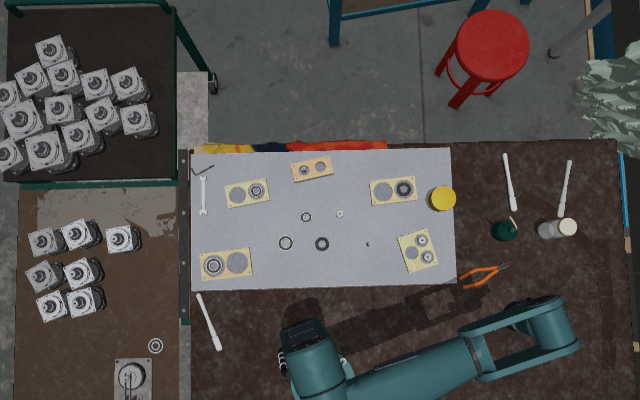

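View pics/side0.png

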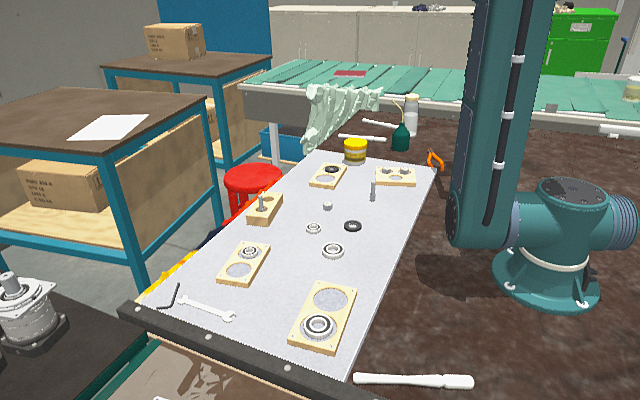

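The top view shows all parts: gear (340,214), small bearing (306,217), large bearing (286,243), seal (321,243) and shaft (367,244). The boards are gear (417,250), seal (393,190), shaft block (312,170), small bearing (247,192) and large bearing (227,263). The side view agrees. Next I'll compute rough positions and survey with the wrist camera.

```bash
cat > h.py <<'E'
from station import env
import cv2,numpy as np
def ray(info,u,v,fish):
    f=200/np.tan(np.radians(info["vertical_fov"])/2)
    x,y=u-info["cx"],v-info["cy"]; E=np.array(info["extrinsics"])
    if fish:
        r=np.hypot(x,y)+1e-9; t=r/f; d=np.array([np.sin(t)*x/r,-np.sin(t)*y/r,-np.cos(t)])
    else: d=np.array([x/f,-y/f,-1])
    return -E[:3,:3].T@E[:3,3], E[:3,:3].T@d
def pt(info,u,v,z,fish=True):
    c,d=ray(info,u,v,fish); return (c+d*(z-c[2])/d[2])[:2]
def rectify(info,img,z,cx,cy,half,ppm):
    """orthophoto of plane z: world x up, world y left"""
    f=200/np.tan(np.radians(info["vertical_fov"])/2); E=np.array(info["extrinsics"]); n=int(2*half*ppm)
    j,i=np.meshgrid(np.arange(n),np.arange(n)); X=cx+half-i/ppm; Y=cy+half-j/ppm
    p=np.stack([X,Y,np.full_like(X,z)],-1)@E[:3,:3].T+E[:3,3]
    a,b,c=p[...,0],-p[...,1],-p[...,2]; r=np.hypot(a,b)+1e-9; t=np.arctan2(r,c)
    return cv2.remap(img,(info["cx"]+f*t*a/r).astype('f4'),(info["cy"]+f*t*b/r).astype('f4'),cv2.INTER_LINEAR)
E
python3 - <<'E'
from h import *
t=env.camera_info("top")
R=dict(gear=(340,214,34),sb=(306,217,28),lb=(286,243,30),seal=(321.5,243,26),shaft=(367,244,79),gB=(417,250,33),sB=(393,190,33),shB=(312,170,48),sbB=(247,192,33),lbB=(227,263,33),tub=(442,198,90),spanner=(203,195,24))
for k,(u,v,z) in R.items(): print(k,pt(t,u,v,z,False).round(0))
w=env.camera_info("wrist");c,d=ray(w,w["cx"],w["cy"],True); print("wrist cam",c,d)
def go(x,y,z,yaw):
    env.move_pose([x,y,z],[np.pi,0,yaw])
for i,(x,y) in enumerate([(440,150),(440,-20),(440,-200)]):
    try: go(x,y,300,0.0)
    except env.Unreachable: print("unreach",i); continue
    info=env.camera_info("wrist"); p,dd=env.capture("wrist"); cv2.imwrite(f"pics/w{i}.png",p); np.save(f"pics/w{i}.npy",{"i":info,"d":dd},allow_pickle=True)
    c,d=ray(info,info["cx"],info["cy"],True); print(i,c,d,env.current_joint_pos().round(2) if hasattr(env.current_joint_pos(),'round') else env.current_joint_pos(),env.current_time_s())
E
```

```text
gear [532. -72.]
sb [525.  38.]
lb [443. 105.]
seal [440.  -9.]
shaft [ 432. -151.]
gB [ 409. -315.]
sB [ 605. -246.]
shB [675.  15.]
sbB [611. 227.]
lbB [385. 294.]
tub [ 569. -390.]
spanner [607. 371.]
wrist cam [ 303.09251698 -463.8404932   373.46156766] [-0.28392394 -0.12914093 -0.95011042]
0 [520.11243276 151.0879928  442.88186666] [-3.12467336e-01  2.73449852e-04 -9.49928465e-01] [ 0.21 -0.11  1.43 -0.    1.82  1.78] 2.6333
1 [519.91659309 -18.22916536 443.11070844] [-0.31205585  0.00145852 -0.95006264] [-0.17 -0.16  1.48  0.    1.83  1.4 ] 3.4
2 [ 520.30698381 -196.90558059  443.09523854] [-3.12053009e-01  9.33458477e-04 -9.50064234e-01] [-0.54 -0.07  1.39  0.    1.82  1.03] 4.2
```

```bash
python3 - <<'E'
from h import *
import numpy as np
ims=[cv2.imread(f"pics/w{i}.png") for i in range(3)]
cv2.imwrite("pics/mont.png",np.vstack([np.hstack([cv2.resize(ims[0],(400,250)),cv2.resize(ims[2],(400,250))]),cv2.copyMakeBorder(ims[1],0,0,80,80,cv2.BORDER_CONSTANT)[40:390]]))
E
```

```text
(no output)
```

View pics/mont.png

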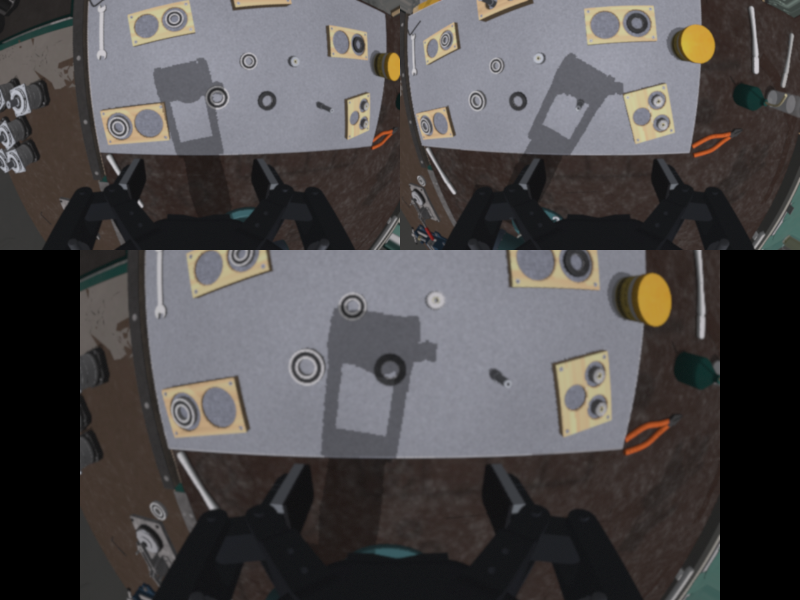

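The wrist views show every part and the four flat boards clearly; only the shaft block sits at the top edge. I'll measure on orthophotos at each known height.

```bash
cat > meas.py <<'E'
from h import *
def wood(o):
    h=cv2.cvtColor(o,cv2.COLOR_BGR2HSV); m=cv2.inRange(h,(12,50,110),(32,255,255))
    return cv2.morphologyEx(m,cv2.MORPH_OPEN,np.ones((3,3)))
def circ(info,img,x,y,z,r,half=50,ppm=3,p2=14):
    o=rectify(info,img,z,x,y,half,ppm); g=cv2.GaussianBlur(cv2.cvtColor(o,cv2.COLOR_BGR2GRAY),(5,5),0)
    c=cv2.HoughCircles(g,cv2.HOUGH_GRADIENT,1,8*ppm,param1=60,param2=p2,minRadius=int((r-1.7)*ppm),maxRadius=int((r+1.7)*ppm))
    out=[]
    if c is not None:
        for u,v,rr in c[0][:3]:
            out.append((round(x+half-v/ppm,1),round(y+half-u/ppm,1),round(rr/ppm,1)))
        u,v,rr=c[0][0]; cv2.circle(o,(int(u),int(v)),int(rr),(0,0,255),1); cv2.drawMarker(o,(int(u),int(v)),(0,255,0),0,8)
    return out,o
def board(info,img,x,y,z,half=110,ppm=2):
    o=rectify(info,img,z,x,y,half,ppm); m=wood(o)
    n,l,s,_=cv2.connectedComponentsWithStats(m); k=1+np.argmax(s[1:,4])
    pts=np.argwhere(l==k).astype('f4'); w=np.stack([x+half-pts[:,0]/ppm,y+half-pts[:,1]/ppm],1).astype('f4')
    (cx,cy),(a,b),ang=cv2.minAreaRect(w)   # ang: direction of side a, deg, in world xy
    return (round(cx,1),round(cy,1)),(round(a,1),round(b,1)),round(ang,1),o
E
python3 - <<'E'
from meas import *
ims=[cv2.imread(f"pics/w{i}.png") for i in range(3)]; inf=[np.load(f"pics/w{i}.npy",allow_pickle=True).item()["i"] for i in range(3)]
P=dict(gear=(532,-72,34,13),sb=(525,38,28,19),lb=(443,105,30,26),seal=(440,-9,26,22.5),shaft=(432,-151,79,6))
rows=[]
for k,(x,y,z,r) in P.items():
    row=[]
    for i in range(3):
        c,o=circ(inf[i],ims[i],x,y,z,r,33,4); print(k,i,c); row.append(cv2.resize(o,(150,150)))
    rows.append(np.vstack(row))
cv2.imwrite("pics/parts.png",np.hstack(rows))
B=dict(gB=(409,-315,21,2),sB=(605,-246,30.5,2),sbB=(611,227,27,0),lbB=(385,294,34,0),lbB1=(385,294,34,1))
row=[]
for k,(x,y,r,i) in B.items():
    c,s,a,_=board(inf[i],ims[i],x,y,33); print(k,c,s,a)
    cc,o=circ(inf[i],ims[i],*c,33,r,90,3); print("   ",cc); row.append(cv2.resize(o,(260,260)))
row.append(row[-1]*0)
cv2.imwrite("pics/boards.png",np.vstack([np.hstack(row[:3]),np.hstack(row[3:])]))
E
```

```text
gear 0 []
gear 1 []
gear 2 [(np.float32(533.4), np.float32(-66.4), np.float32(12.3))]
sb 0 [(np.float32(523.6), np.float32(40.9), np.float32(17.8))]
sb 1 [(np.float32(523.6), np.float32(44.1), np.float32(17.7))]
sb 2 []
lb 0 []
lb 1 [(np.float32(441.1), np.float32(109.1), np.float32(24.6))]
lb 2 [(np.float32(439.9), np.float32(110.9), np.float32(25.0))]
seal 0 [(np.float32(440.4), np.float32(-4.1), np.float32(21.0))]
seal 1 []
seal 2 [(np.float32(438.4), np.float32(-10.1), np.float32(22.2))]
shaft 0 []
shaft 1 [(np.float32(432.4), np.float32(-156.1), np.float32(5.2))]
shaft 2 []
gB (408.7, -313.2) (121.6, 100.1) 16.3
    [(np.float32(440.9), np.float32(-326.7), np.float32(21.8)), (np.float32(386.5), np.float32(-342.0), np.float32(20.9))]
sB (604.3, -243.0) (80.1, 147.5) 5.3
    [(np.float32(608.1), np.float32(-276.8), np.float32(31.1)), (np.float32(601.5), np.float32(-209.2), np.float32(31.1))]
sbB (608.5, 231.5) (75.2, 135.2) 10.1
    [(np.float32(603.0), np.float32(261.3), np.float32(28.1)), (np.float32(614.3), np.float32(201.3), np.float32(27.4))]
lbB (382.9, 301.9) (89.8, 161.7) 5.6
    []
lbB1 (382.5, 302.3) (89.3, 161.6) 5.6
    []
```

View pics/parts.png

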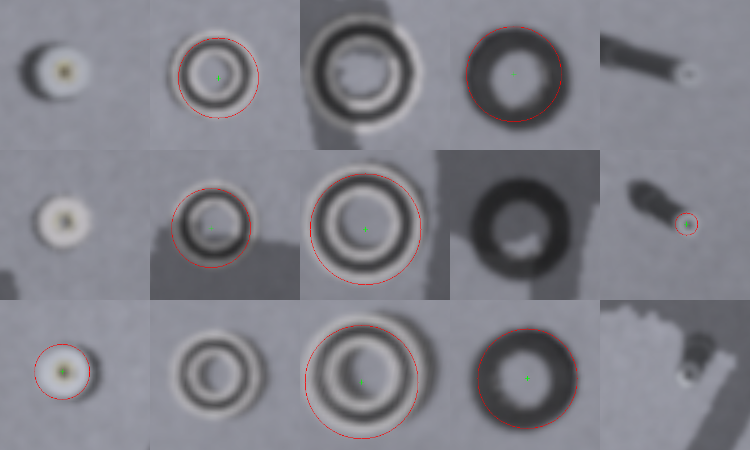

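View pics/boards.png

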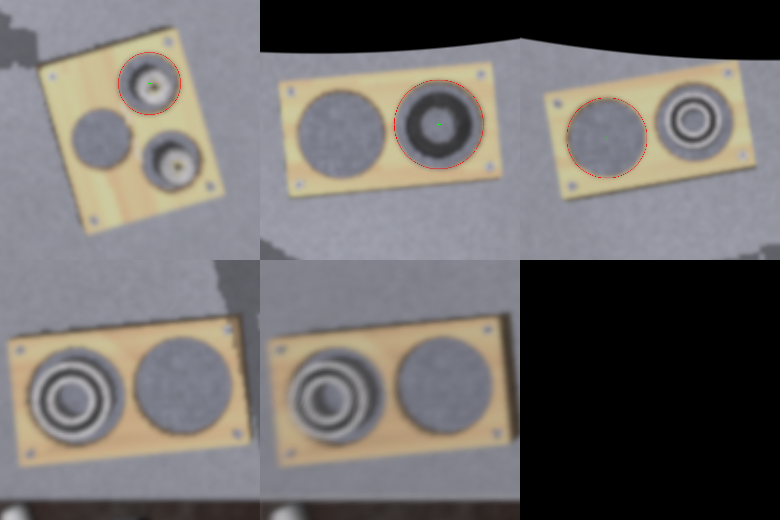

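Board sizes from the rectangle fit match the given ones within 1.7 mm, and the pocket centres agree with the Hough circles where those fired. From the parts crops, I read these centres: gear (533.5,-67), small bearing (525.4,43.3), large bearing (443.7,110.5), seal (438.5,-7.2), shaft (432.5,-156.3). I'll start with the planet gear.

```bash
cat > pp.py <<'E'
from meas import *
L=57.15; S0=np.sin(np.radians(-5.9)); C0=np.cos(np.radians(-5.9))
def back(w):            # tips stand this far behind TCP at jaw width w
    return L*(C0-np.sqrt(1-(S0+w/2/L)**2))
def ori(a): return [np.pi,0,np.radians(a+90)]
def T(): return round(env.current_time_s(),1)
def pick(x,y,w,tip,f,a=0,under=18,probe=True,extra=14,zt=180):
    wo=min(w+extra,84); o=ori(a)
    env.move_gripper(wo/85); env.move_pose([x,y,zt],o)
    zg=under+tip-back(w)
    if probe:
        zc=under-back(wo); env.movel([x,y,zc+10],speed=200)
        hit=env.movel([x,y,zc-4],speed=15,threshold=4); z=env.current_tool_pos()[2]
        print("probe",hit,"z",round(z,2),"model",round(zc,2))
        if hit: zg+=np.clip(z-zc,-2,2)
    env.movel([x,y,zg],speed=80)
    env.move_gripper(max(0,(w-8)/85),f_grip=f)
    op=env.current_opening()*85; print("grip width",round(op,1),"exp",w,"zg",round(zg,2),T())
    env.movel([x,y,zg+30],speed=80); env.movel([x,y,zt],speed=250)
    print("after lift",round(env.current_opening()*85,1),env.current_force())
    return zg-under
def place(x,y,dz,w,a,floor=28,zt=180,rel=10):
    env.move_pose([x,y,zt],ori(a)); z=floor+dz
    env.movel([x,y,z+15],speed=200); env.movel([x,y,z+4],speed=50); 
    hit=env.movel([x,y,z-2.5],speed=12,threshold=3); p=env.current_tool_pos()
    print("place hit",hit,"dz to model",round(p[2]-z,2),"w",round(env.current_opening()*85,1))
    env.move_gripper((w+rel)/85); env.movel([x,y,p[2]+40],speed=80); env.movel([x,y,zt],speed=250); print("done",T())
E
python3 - <<'E'
from pp import *
dz=pick(533.5,-67,26,7,35)
if abs(env.current_opening()*85-26)<4: place(402.8,-293.2,dz,26,16.3)
info=env.camera_info("wrist"); p,_=env.capture("wrist"); cv2.imwrite("pics/g1.png",p)
E
```

```text
probe True z 16.55 model 16.53
grip width 24.3 exp 26 zg 24.87 8.0
after lift 24.1 [-0.66795649 -1.09660168 -1.73054849]
place hit True dz to model -0.03 w 24.3
done 13.3
```

View pics/g1.png

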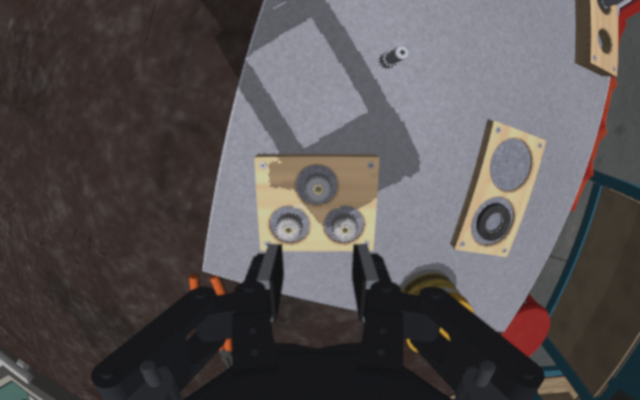

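The gear sits flat and centred in its recess at (317,187), and the probe matched the finger model to 0.02 mm. Next are the two bearings.

```bash
python3 - <<'E'
from pp import *
dz=pick(525.4,43.3,38,5.7,35)
assert abs(env.current_opening()*85-37)<4
place(603.1,261.8,dz,38,10.1)
p,_=env.capture("wrist"); cv2.imwrite("pics/g2.png",p)
dz=pick(443.7,110.5,52,6.5,35)
assert abs(env.current_opening()*85-51)<4
place(386.3,265.3,dz,52,5.6)
q,_=env.capture("wrist"); cv2.imwrite("pics/g3.png",cv2.resize(np.hstack([p,q])[:330],(800,206)))
E
```

```text
probe True z 14.61 model 14.64
grip width 35.0 exp 38 zg 22.44 17.1
after lift 34.8 [-0.81256515  0.19419715 -1.90439279]
place hit True dz to model 0.06 w 34.8
done 22.4
probe True z 11.33 model 11.46
grip width 49.1 exp 52 zg 21.02 25.8
after lift 48.9 [ 0.41459825 -0.64410618 -1.24495344]
place hit True dz to model 0.17 w 48.9
done 30.8
```

View pics/g3.png

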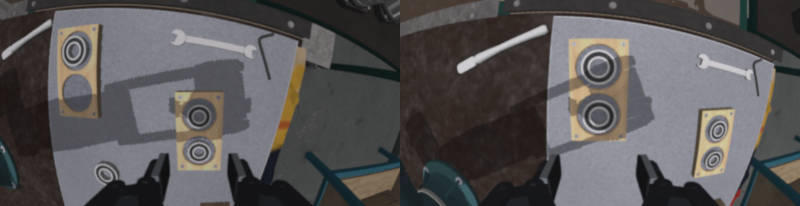

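Both bearings sit centred in their recesses, small at (200,116) in the left half and large at (598,116) in the right. Next come the seal and a view of the shaft block.

```bash
python3 - <<'E'
from pp import *
dz=pick(438.5,-7.2,45,4.9,30)
assert abs(env.current_opening()*85-43)<4
place(601.3,-209.1,dz,45,5.3)
p,_=env.capture("wrist")
env.move_pose([560,15,280],[np.pi,0,0])
info=env.camera_info("wrist"); q,_=env.capture("wrist"); cv2.imwrite("pics/blk.png",q)
c,s,a,o=board(info,q,675,15,48); print(c,s,a)
cc,o=circ(info,q,*c,48,16,80,3); print(cc)
cv2.imwrite("pics/g4.png",np.hstack([cv2.resize(p,(520,325)),cv2.resize(o,(280,325))]))
E
```

```text
probe True z 13.1 model 13.19
grip width 41.4 exp 45 zg 20.64 34.3
after lift 41.3 [ 0.20223798  0.42557187 -0.54396265]
place hit True dz to model 0.08 w 41.5
done 39.7
(680.7, 18.6) (60.2, 129.8) 11.5
[(np.float32(675.2), np.float32(44.8), np.float32(16.7)), (np.float32(685.5), np.float32(-7.6), np.float32(16.7))]
```

View pics/g4.png

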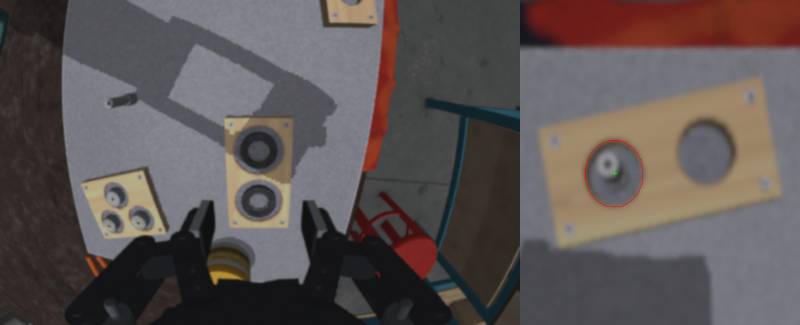

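The seal is centred in its recess at (260,150). The block pocket is at about (685.8,-7.8), with the rectangle and Hough fits agreeing within 0.7 mm. The shaft goes last.

```bash
python3 - <<'E'
from pp import *
dz=pick(432.5,-156.3,12,28,40,a=0,probe=False,extra=24,zt=220)
assert 6<env.current_opening()*85<15
place(685.8,-7.8,dz,12,11.5,zt=200,rel=14)
env.move_pose([560,15,280],[np.pi,0,0])
q,_=env.capture("wrist"); info=env.camera_info("wrist"); o=rectify(info,q,48,680,18,80,3)
env.move_joints([-1.241,0.087,1.371,0,1.684,-0.103])
t,_=env.capture("top"); s,_=env.capture("side")
cv2.imwrite("pics/fin.png",np.vstack([np.hstack([cv2.resize(o,(300,300)),cv2.resize(s[130:380,200:460],(312,300))]),cv2.resize(t[145:295,185:465],(612,300))[:, :]]) if 0 else np.hstack([np.vstack([cv2.resize(o,(290,290)),cv2.resize(s[130:380,200:450],(290,290))]),cv2.resize(t[145:295,190:460],(504,580))]))
print(T(),env.current_joint_pos())
E
```

```text
grip width 10.4 exp 12 zg 46.3 46.3
after lift 10.5 [-0.29398857  0.2324553  -0.99796346]
place hit True dz to model 0.33 w 10.4
done 51.7
55.7 [-1.23953412e+00  8.68860390e-02  1.37086221e+00  2.45212048e-04
  1.68399101e+00 -1.02909004e-01]
```

View pics/fin.png

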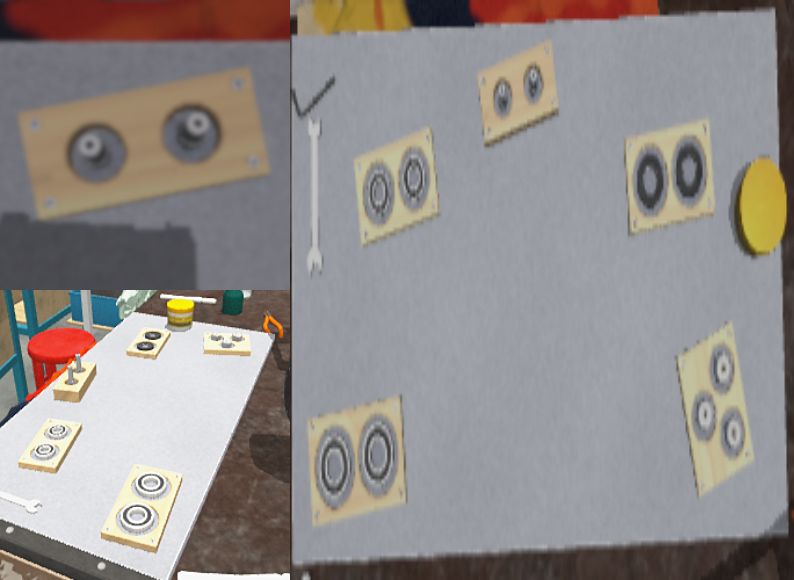

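All five parts are in their recesses, with both shafts upright (block at (75,380) in the side crop). The tub and spanner look unmoved. Handing in.

```bash
python3 -c "
from station import env
env.finish_job(); print(env.current_time_s())"
```

```text
the job is handed in; nothing more can be done
the job is handed in; nothing more can be done
```

All five parts are in their recesses and the job is handed in. I placed them in the listed order: planet gear, small bearing, large bearing, shaft seal, sun gear shaft. The robot's clock read 55.7 s of the allowed 112 s just before hand-in.

- **Setting down:** each part was lowered slowly until the arm felt contact, and every contact came within 0.4 mm of the expected floor height. Each was then released there, with no drop.
- **Final pictures:** the wrist, top and side views show every part seated inside its recess and the shaft upright. The grey board is cleared, and by eye the grease tub and spanner are where they started.
- **Disagreements:** the gripper's width reading came out 1.6–3.6 mm below the true part widths, but no part slipped. Circle detection missed the large bearing board and the gear's empty recess. I took both pocket positions from the board outlines instead, and both placings came out right.

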